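# Pin a clamshell pressing jig shut on a bar

## Task

Pick up the beech bar that lies to the right of the jig, turn it and lay it flat in the pocket of the open pressing jig, then swing the lid over onto it. Take the red-knobbed pin from its stand and push it down through the hole in the lid into the hole in the base until its collar sits on the lid and the sprung lid is pressed fully shut. Finish while still holding the pin's knob and pressing down so the jig stays fully shut; leave the other things on the bench as they are.

Things in the scene. Friction and masses are not known exactly. Their poses are not given: they have to be found in the camera images.
- jig: Clamshell pressing jig, fixed to the bench: aluminium plate 196 (x) x 104 (y) x 12 mm thick. Origin on the bench below the pocket's centre; x points from the front block towards the hinge, z up. Black front block 36 x 44 mm at x = -74 mm, top at z = 40 mm, with the base hole. Hinge line along y at x = 62, z = 40 mm.
- base_hole (a point): Mouth of the upright round hole in the jig's front block, at jig x = -74, y = 0, z = 40 mm. Hole 15 mm across, 28 mm deep.
- pocket (a point): Centre of the pocket's floor, jig x = y = 0, z = 12 mm, axes as the jig's. The bar goes in lengthwise along x. Pocket 40 mm wide between four brass corner lips 7 mm high (only at |x| = 31 to 51 mm, so fingers fit between them beside the bar's middle), 112 mm long between a brass lip and the front block.
- lid (a joint): Lid angle (rad): 0 fully shut on the front block, 1.57 upright, 2.2 stop, leaning back away from the front block. Stiff hinge: the open lid stays where left; pushed over from behind to below about 0.8 it falls slowly by itself and rests on the bar slightly ajar (about 0.07), held up by a spring pad. About 7 N down at the lid's hole shuts it fully; released, it lifts to about 0.03.
- lid_edge (a point): Middle of the lid's free edge, mid-thickness, 157 mm from the hinge line; the top of the standing lid when open. Plywood lid 150 long x 90 wide x 12 mm, from 7 to 157 mm from the hinge line; shut, its underside is at z = 40, its top at z = 52 mm. A sprung rubber pad 30 mm across hangs 18 mm below it, 80 mm from the hinge line.
- lid_hole (a point): Centre of the lid's through hole (17 mm across), on the lid's upper/outer face, 136 mm from the hinge line. Lies straight above base_hole when shut.
- bar: Beech bar, the workpiece, 98 mm long (its y axis) x 32 wide (x) x 16 to 18 high, origin at the centre of its underside. Lies flat on the bench at the start. 0.11 kg.
- pin: Locking pin, upright in its stand. Origin at the tip, z up the pin: steel shank 12 mm across from 0 to 38 mm with a tapered tip, steel collar 32 mm across from 38 to 43 mm, round red grip knob 22 mm across from 43 to 78 mm. 0.08 kg. Home with the lid shut, the collar sits on the lid and the tip is at z = 14 mm.
- pin_knob (a point): On the pin's axis, in the middle of its red knob, 60 mm above the tip.
- pin_stand: Fixed wooden block 46 x 46 x 40 mm on a 70 mm foot, whose hole holds the pin upright, the pin's collar 40 mm above the bench. Origin under its centre.
- amber_tall: Bystander: brown glass bottle with black cap, 43 mm across, 113 tall; origin at the centre of its underside.
- lidded_pot: Bystander: small white lidded pot, 40 mm across, 22 tall; origin at the centre of its underside.
- eraser: Bystander: cream eraser, 22x13x13 mm; origin at the centre of its underside.
- tin_2: Bystander: yellow tin, 61 mm across, 40 tall; origin at the centre of its underside.
- ribbed_tumbler: Bystander: clear plastic tumbler, 42 mm across, 48 tall; origin at the centre of its underside.
- teal_cap_bottle: Bystander: brown bottle with teal cap, 39 mm across, 88 tall; origin at the centre of its underside.

How it is judged:
By the outcome, as a careful person would: the job done as asked, in the order asked, and still so for the second after the job is handed in, while the arm keeps its last pose, push and grip.
It also fails if it takes over 67 s, if anything falls off the work surface, if the arm or the gripper's body presses on something with over 40 N, if the wrist force passes 120 N, or if a joint passes its speed limit or range.

## Robot

A 6-joint arm with a two-finger parallel gripper is mounted at the origin on a cart in front of the work surface, level with it; the furniture and walls round the work are solid. World frame = base frame: x ahead of the robot, y to its left, z up, the work surface at z = 0. Lengths are in mm, angles in rad, forces in N, time in s.
With the tool pointing down it reaches from about 275 to 825 mm from the base axis. Payload 5.2 kg.
Tool frame: the origin (TCP) lies midway between the tips of the shut fingers; the grasp point (between the pads) lies 19 mm behind it (bot.grip_depth is the distance from the TCP to the grasp point, in mm); z points along the fingers, y is the line along which they close (so a half turn about z gives the same grasp; the last joint's range is limited). The gripper opens to 93 mm and grips with 3 to 60 N. Pads are 15 mm wide; open, the fingers measure 128 mm over their backs; the gripper's body (75 mm by 188 mm) begins 65 mm behind the grasp point.
Start: joints at [-1.55, 0.259, 1.535, -0, 1.348, -0.203], TCP at [122.086, -536.283, 190.753] pointing down, gripper open.
Joint ranges: [-3.14, 3.14], [-0.91, 2.08], [0.19, 2.58], [-1.22, 4.36], [0.22, 2.71], [-3.12, 3.12]. Speed limits (rad/s): [2.57, 2.57, 3.14, 3.14, 3.14, 3.14].

## Interface

Orientations are given as [roll, pitch, yaw] about the fixed x, y, z axes, in that order (R = Rz(yaw) Ry(pitch) Rx(roll)).
In Python, from bench import bot, cams, ticket gives the robot as it stands. The module is installed in compiled form; this text tells all that it offers.
- The arm moves only by the tool jog_arm, never from a script. Its argument "commands" is a list of rows, each a list of 3 entries, a list of its own where there are three numbers: the shift along the tool's x, y, z each as a share of 0.25 m, from -1 to 1, then the turn about the tool's z as a share of 2 pi rad, from -1 to 1, then the closure, from 0 (fully open) to 1 (shut). In form: [[[tx, ty, tz], twist, claw], ...]. A call has 1 to 8 rows; each row shifts and turns the commanded pose from where the row before left it, along the tool's axes as they then stand; what a row does not reach is not made up. A row lasts 1/8 s, in which the tool goes at most 62.5 mm and 10.7 degrees, less where a joint would pass 70% of its speed; a pose out of reach is approached as far as the arm can. A call with a number of a shift or a turn outside -1 to 1 is refused whole. A call with a gripper value outside its range is refused whole. The fingers move at their own pace and stop on an object; the grip force is fixed at half the most. Time passes only in rows, so rows that do not move let the fingers close. It gives the time, the measured TCP pose, the force, the opening and the grip force at its end, in the units of the state.
- bot.state(): the state, without advancing time (a new reading comes with each control period).
- cams.capture(name): name is "scene" or "top" or "wrist"; returns the picture (384x512x3 uint8, red, green, blue); there is no depth.
- cams.camera_info(name): a dict with "mtx" (3x3 intrinsics, pixels), "world_to_cam" (4x4, takes a point from world to camera coordinates); the wrist camera has in their place "hand_eye" (4x4, takes a point from camera to tool coordinates, whose origin is the TCP and whose axes are the flange's). Camera axes: x right, y down, z forward; pixel columns grow to the right and rows downward; lengths in mm; the calibration is good to about 2 mm. A picture is of the moment at which its call begins: read the wrist's pose just before it. camera_info takes no time and is no camera call.
- ticket.hand_in(): hands the job in; it is judged then, once.
The state is a dict: "time_s": time; "joint_pos": joint angles; "dq": joint speeds; "effort": joint torques, N m; "eef_pos": TCP position; "orientation": TCP orientation; "contact_force": force on the tool from outside, world axes, zero at the start; "ft_torque": the same for the moment, N m; "grip_width": opening from 0.0 (shut) to 1.0 (fully open); "grip_force": force on a finger pad.
Only numpy, scipy, OpenCV 4.12 (cv2) and the standard library are available. Lean on these libraries where they do the work, as an engineer would, in place of code of your own. Each camera call takes 0.05 s, during which the arm holds its last target. There are 200 camera calls.

## Working session

There is one attempt and no reset: what is moved stays moved. The work goes in short steps, Python scripts to look and compute and a tool call to move; the robot and the scene stay as the last step left them, time stands still between calls to the robot, and variables do not carry over. Pictures are saved under pics/ and viewed, at most 10 in all, crops included, and the job is handed in when it is done.

Besides the shell and the picture viewer there is one more tool, called as name(argument=value, ...), one argument or row to a line, values as JSON. jog_arm: Moves the arm, as the interface text tells. Shift numbers are shares of 0.25 m and turn numbers shares of 2 pi rad, none past 1 either way. Its arguments: {"type":"object","properties":{"commands":{"type":"array"}},"required":["commands"]}

```bash
mkdir -p pics; python3 - <<'E'
from bench import bot,cams
import cv2,numpy as np
s=bot.state();print(s)
ims=[cams.capture(n) for n in("scene","top")]
for n,i in zip(("scene","top"),ims):
    cv2.imwrite(f"pics/{n}0.png",cv2.resize(i[:,:,::-1],(800,600),interpolation=cv2.INTER_CUBIC))
    np.save(n+"0.npy",i); print(n,{k:np.round(v,3).tolist() for k,v in cams.camera_info(n).items() if hasattr(v,'shape') or isinstance(v,list)})
print(cams.camera_info("wrist"))
E
```

```text
{'time_s': 0.0, 'joint_pos': array([-1.54983629e+00,  2.59341024e-01,  1.53608648e+00,  1.91693161e-05,
        1.34800391e+00, -2.02814531e-01]), 'dq': array([ 1.93777314e-03,  1.48772978e-04, -1.22956252e-04, -1.11103098e-03,
       -5.06899856e-05,  1.57789224e-04]), 'effort': array([ 8.29318105e-04, -4.37305534e+01, -2.84002662e+01,  7.19644013e-02,
        4.13154834e-02, -1.33855119e-04]), 'eef_pos': array([ 122.06098023, -535.66755173,  189.91746795]), 'orientation': array([-3.13979535e+00, -3.88679068e-04,  2.23769964e-01]), 'contact_force': array([ 0.18279355,  0.7966049 , -0.18193414]), 'ft_torque': array([0.02400745, 0.00334303, 0.02796424]), 'grip_force': 0.0, 'grip_width': 1.0017798385423218}
scene {'mtx': [[467.834, 0.0, 260.619], [0.0, 467.834, 192.32], [0.0, 0.0, 1.0]], 'world_to_cam': [[-0.955, -0.296, 0.006, 447.364], [-0.231, 0.731, -0.642, 236.518], [0.186, -0.615, -0.767, 1052.04], [0.0, 0.0, 0.0, 1.0]]}
top {'mtx': [[395.604, 0.0, 251.089], [0.0, 395.604, 193.218], [0.0, 0.0, 1.0]], 'world_to_cam': [[0.021, -1.0, -0.008, -80.329], [-0.988, -0.019, -0.151, 498.058], [0.151, 0.011, -0.988, 1109.087], [0.0, 0.0, 0.0, 1.0]]}
{'mtx': array([[267.53312017,   0.        , 255.22298875],
       [  0.        , 267.53312017, 192.24999845],
       [  0.        ,   0.        ,   1.        ]]), 'hand_eye': array([[ 1.60609063e-04, -9.63565870e-01, -2.67471099e-01,
         7.50349238e+01],
       [ 9.99999981e-01,  1.24542185e-04,  1.51808781e-04,
         2.18435864e-01],
       [-1.12966325e-04, -2.67471119e-01,  9.63565871e-01,
        -1.93519068e+02],
       [ 0.00000000e+00,  0.00000000e+00,  0.00000000e+00,
         1.00000000e+00]])}
```

View pics/top0.png

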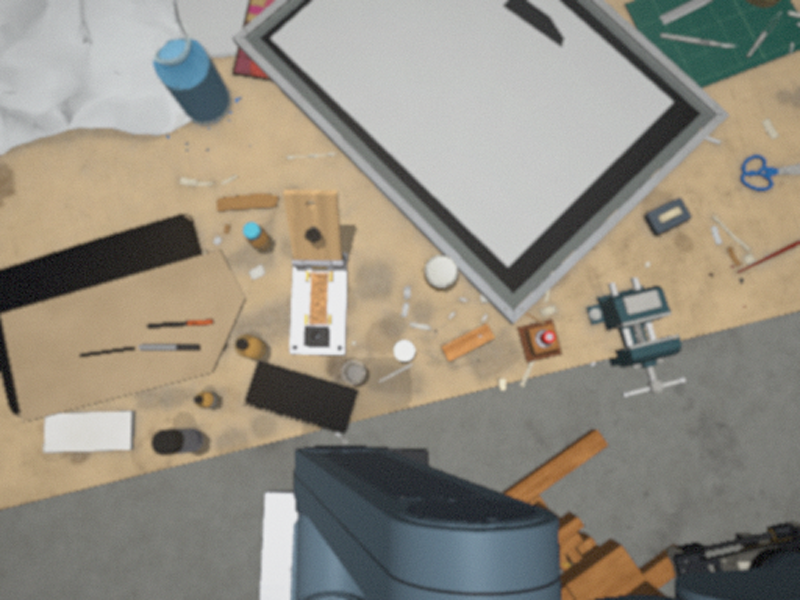

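View pics/scene0.png

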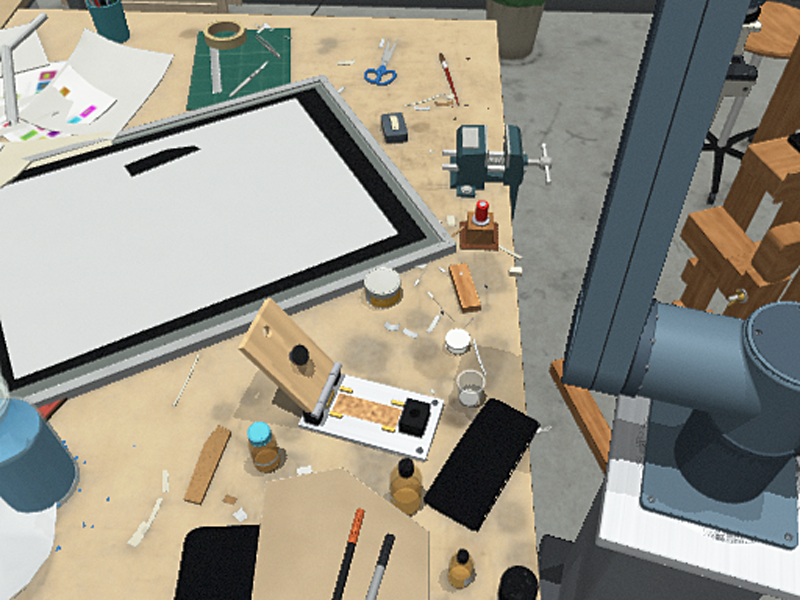

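The top view (800x600) shows the jig with its block at (317,337), its pocket at (320,298) and the open lid at (313,225). The bar is at (468,342), the pin's red knob at (545,339), the tumbler at (354,373) and the pot at (404,350). The scene view shows the same layout, with the lid leaning back.

```bash
cat > h.py <<'E'
import numpy as np,cv2
from bench import bot,cams
from scipy.spatial.transform import Rotation as Ro
def cam(n,st=None):
    i=cams.camera_info(n)
    if n=="wrist":
        T=np.eye(4);T[:3,:3]=Ro.from_euler('xyz',st['orientation']).as_matrix();T[:3,3]=st['eef_pos']
        return i['mtx'],T@i['hand_eye']
    return i['mtx'],np.linalg.inv(i['world_to_cam'])
def ray(c,p):
    K,T=c;d=T[:3,:3]@np.linalg.solve(K,[p[0],p[1],1.]);return T[:3,3],d/np.linalg.norm(d)
def onz(c,p,z):
    o,d=ray(c,p);return o+d*(z-o[2])/d[2]
def tri(c1,p1,c2,p2):
    (o1,d1),(o2,d2)=ray(c1,p1),ray(c2,p2)
    t=np.linalg.lstsq(np.c_[d1,-d2],o2-o1,rcond=None)[0]
    a,b=o1+d1*t[0],o2+d2*t[1];return (a+b)/2,np.linalg.norm(a-b)
def proj(c,X):
    K,T=c;q=np.linalg.inv(T)@np.r_[X,1];u=K@q[:3];return u[:2]/u[2]
def blobs(m,roi,amin=10):
    x0,y0,x1,y1=roi;M=np.zeros(m.shape,np.uint8);M[y0:y1,x0:x1]=m[y0:y1,x0:x1]
    cs,_=cv2.findContours(M,cv2.RETR_EXTERNAL,cv2.CHAIN_APPROX_NONE)
    return sorted([c for c in cs if cv2.contourArea(c)>=amin],key=cv2.contourArea,reverse=True)
E
cat > m.py <<'E'
from h import *
np.set_printoptions(precision=1,suppress=True)
T,S=np.load("top0.npy"),np.load("scene0.npy");ct,cs=cam("top"),cam("scene")
hT,hS=[cv2.cvtColor(i,cv2.COLOR_RGB2HSV).astype(int) for i in(T,S)]
red=lambda h:((h[...,0]<6)|(h[...,0]>172))&(h[...,1]>170)&(h[...,2]>90)
def cen(c): m=cv2.moments(c);return np.array([m['m10']/m['m00'],m['m01']/m['m00']])
a=blobs(red(hT),(330,200,370,235),4);b=blobs(red(hS),(290,120,330,150),4)
print("red",[ (cv2.contourArea(c),cen(c)) for c in a[:2]],[(cv2.contourArea(c),cen(c)) for c in b[:2]])
print("knob",tri(ct,cen(a[0]),cs,cen(b[0])), onz(ct,cen(a[0]),65))
def rect(n,m,roi,z,c):
    B=blobs(m,roi,20)
    for q in B[:2]:
        r=cv2.minAreaRect(q);P=np.array([onz(c,p,z)[:2] for p in cv2.boxPoints(r)])
        e=[np.linalg.norm(P[i]-P[(i+1)%4]) for i in range(4)]
        i=0 if e[0]>e[1] else 1;d=P[(i+1)%4]-P[i]
        print(n,"c",P.mean(0),"size",e[:2],"ang",np.degrees(np.arctan2(d[1],d[0])),"px",r[0],cv2.contourArea(q))
print("hsv bar",hT[219,300],"bench",hT[240,290],"plate",hT[222,192],"block",hT[213,203])
rect("bar",(hT[...,1]>135)&(hT[...,2]>80),(278,200,322,235),17,ct)
rect("plate",(hT[...,1]<60)&(hT[...,2]>170),(178,165,230,232),12,ct)
rect("block",hT[...,2]<75,(186,200,222,228),40,ct)
rect("stand",(hT[...,1]>135)&(hT[...,2]<150)|red(hT),(325,198,366,238),20,ct)
rect("blockS",hS[...,2]<70,(250,250,280,282),40,cs)
big=lambda i,x0,y0,x1,y1:cv2.resize(i[y0:y1,x0:x1,::-1],None,fx=5,fy=5,interpolation=cv2.INTER_CUBIC)
A=big(T,175,110,225,230);B=big(T,225,190,375,250);C=big(S,150,180,300,300)
W=np.zeros((600,800,3),np.uint8);W[:600,:250]=A;W[:300,250:800]=B[:,200:750];W[300:,250:800]=cv2.resize(C,(550,440))[:300]
cv2.imwrite("pics/crop.png",W)
E
python3 m.py
```

```text
red [] [(46.5, array([307.6, 135.4]))]Traceback (most recent call last):
  File "m.py", line 9, in <module>
    print("knob",tri(ct,cen(a[0]),cs,cen(b[0])), onz(ct,cen(a[0]),65))
                            ~^^^
IndexError: list index out of range
```

```bash
sed -i 's/>170)&(h\[...,2\]>90)/>150)\&(h[...,2]>90)/; s/(h\[...,0\]<6)/(h[...,0]<8)/' m.py; sed -i 's/^a=blobs(red(hT)/print(hT[212:222,346:356,0],hT[212:222,346:356,1])\na=blobs(red(hT)|((hT[...,1]>150)\&(hT[...,0]<9))/; s/200,370,235),4/200,370,235),2/' m.py; python3 m.py
```

```text
[[  0 177 179   2   2   2   3   6   9  12]
 [174 179   0   0 179 178 179   1   5  10]
 [177   1   1 179 175 176 176 178   3   7]
 [179   1   0 179 175 120 161 177   1   6]
 [  1   1   1   0 176 169 174 179   2   7]
 [178   2   1   0   0 178 179   0   4  10]
 [  2   1   1   1   1   0   1   3   8  12]
 [164 171 179   0   1   2   3   8  12  13]
 [162 161 178   0   2   3   9  11  15  15]
 [  5   2   9   6  13  11  14  14  15  14]] [[ 14  31  84 129 146 147 156 164 165 122]
 [ 25  78 135 135 110  93 100 126 160 145]
 [ 60 147 159 111  61  26  39  86 144 153]
 [ 98 181 150  92  34  11  10  65 129 165]
 [113 187 156  99  51  24  31  81 138 166]
 [ 77 173 175 136 101  80  82 118 161 171]
 [ 35 105 177 179 158 137 137 155 166 163]
 [ 21  41  86 137 149 139 135 137 143 153]
 [  7  13  24  39  65  79  97 117 142 155]
 [ 27  20  25  28  48  78 113 132 148 156]]
red [(2.5, array([347.7, 216.7]))] [(49.5, array([307.5, 135.3]))]
knob (array([ 436.6, -341.4,   66.9]), np.float64(5.253055863493326)) [ 434.2 -342.    65. ]
hsv bar [ 14 139 204] bench [ 19  78 194] plate [ 90   1 235] block [170   9  84]
bar c [ 429.8 -211.3] size [np.float64(92.66320892315642), np.float64(26.83747834751121)] ang -59.91987796777397 px (298.9292297363281, 218.87265014648438) 245.0
plate c [490.   72.3] size [np.float64(183.07011702428255), np.float64(115.99864218747898)] ang -0.03284034204105017 px (202.9932403564453, 197.14254760742188) 1967.0
plate c [580.3  66.8] size [np.float64(72.02063041810304), np.float64(6.1242099354652515)] ang -88.90971497230345 px (206.0, 167.0) 40.5
stand c [ 437.1 -350.4] size [np.float64(49.22231565327924), np.float64(58.992027753937826)] ang -166.99780091302986 px (346.94122314453125, 217.2647247314453) 47.0
blockS c [434.4  78.2] size [np.float64(58.167109730827484), np.float64(39.491716026134426)] ang -87.00534251162892 px (264.8302917480469, 266.89910888671875) 326.0
```

View pics/crop.png

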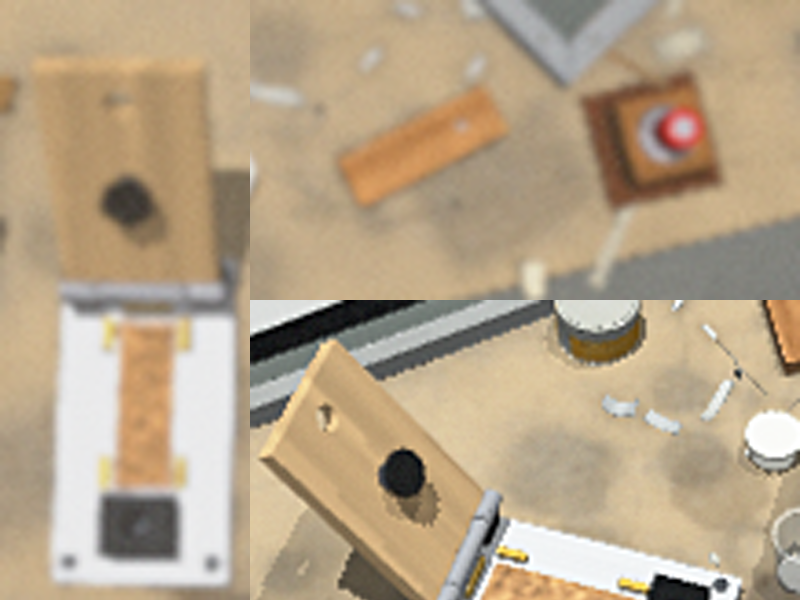

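The crop shows the jig turned by only a couple of degrees. The pocket is empty with a cork floor, the bar runs up and to the right at about -60°, and the stand is at the right with the red knob at crop (682,128). I'll move above the bar.

jog_arm(
  commands=[
    [[0.186, -0.124, 0], 0, 0],
    [[0.186, -0.124, 0], 0, 0],
    [[0.186, -0.124, 0], 0, 0],
    [[0.186, -0.124, 0], 0, 0],
    [[0.186, -0.124, 0], 0, 0],
    [[0.186, -0.124, 0], 0, 0],
    [[0.186, -0.124, 0], 0, 0],
    [[0.186, -0.124, 0], 0, 0],
  ],
)

```text
time_s: 1.1
eef_pos: [430.6, -210.3, 190.6]
orientation: [-3.142, 0.0, 0.224]
contact_force: [1.0, -1.4, 0.8]
grip_width: 1.003
grip_force: 0.0
```

jog_arm(
  commands=[
    [[0, 0, 0], -0.0297, 0],
    [[0, 0, 0], -0.0297, 0],
    [[0, 0, 0], -0.0297, 0],
    [[0, 0, 0], -0.0297, 0],
    [[0, 0, 0], -0.0297, 0],
    [[0, 0, 0], -0.0297, 0],
    [[0, 0, 0], -0.0297, 0],
    [[0, 0, 0], -0.0297, 0],
  ],
)

```text
time_s: 2.1
eef_pos: [429.5, -211.7, 190.3]
orientation: [-3.141, -0.001, 1.723]
contact_force: [0.4, 0.0, -1.2]
grip_width: 1.0
grip_force: 0.0
```

jog_arm(
  commands=[
    [[0, 0, 0], -0.0297, 0],
    [[0, 0, 0], -0.0297, 0],
    [[0, 0, 0], 0, 0],
    [[0, 0, 0], 0, 0],
  ],
)

```text
time_s: 2.6
eef_pos: [429.7, -211.8, 190.6]
orientation: [-3.141, -0.0, 2.086]
contact_force: [-0.6, -0.5, 0.5]
grip_width: 0.999
grip_force: 0.0
```

```bash
cat > w.py <<'E'
import sys
from h import *
n=sys.argv[1];s=bot.state();i=cams.capture("wrist");np.save(n+".npy",i);np.save(n+"_p.npy",np.r_[s['eef_pos'],s['orientation']])
cv2.imwrite(f"pics/{n}.png",cv2.resize(i[:,:,::-1],(800,600),interpolation=cv2.INTER_CUBIC))
print(s['time_s'],s['eef_pos'],s['orientation'],s['joint_pos'])
E
python3 w.py w1
```

```text
2.6 [ 429.6636028  -211.80489376  190.56214062] [-3.14147558e+00 -4.14996082e-04  2.08619875e+00] [-6.91441584e-01  1.30419876e-01  1.69678207e+00  3.96123209e-05
  1.31482019e+00 -1.20685407e+00]
```

View pics/w1.png

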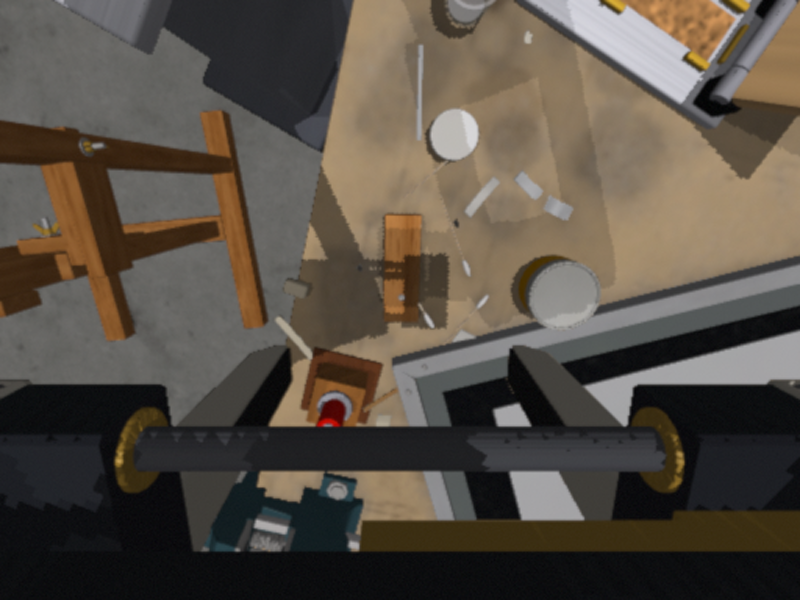

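The wrist view shows the bar upright in the picture at (403,268), clear for both fingers, with the pot, tin and stand outside the finger spans.

```bash
cat > b.py <<'E'
from h import *
i=np.load("w1.npy");p=np.load("w1_p.npy");c=cam("wrist",dict(eef_pos=p[:3],orientation=p[3:]))
h=cv2.cvtColor(i,cv2.COLOR_RGB2HSV).astype(int)
print(h[150,258],h[190,256],h[190,240],h[150,240],h[185,274])
m=(h[...,1]>150)&(h[...,0]<18)
for q in blobs(m,(235,125,285,215),60):
    r=cv2.minAreaRect(q);P=np.array([onz(c,a,17)[:2] for a in cv2.boxPoints(r)])
    print(r,P.round(1).tolist(),P.mean(0))
E
python3 b.py
```

```text
[ 14 169 139] [  6   9 138] [15 64 72] [ 17  76 154] [18 87 70]
((257.0, 171.0), (68.0, 22.0), 90.0) [[395.5, -174.9], [421.3, -160.3], [469.9, -243.6], [442.2, -259.3]] [ 432.21564758 -209.53692436]
```

jog_arm(
  commands=[
    [[0.003, 0.013, 0.15], 0, 0],
    [[0, 0, 0.2], 0, 0],
    [[0, 0, 0.2], 0, 0],
    [[0, 0, 0.12], 0, 0],
    [[0, 0, 0.05], 0, 0],
    [[0, 0, 0.025], 0, 0],
    [[0, 0, 0], 0, 0],
    [[0, 0, 0], 0, 0],
  ],
)

```text
time_s: 3.65
eef_pos: [433.0, -210.3, 5.6]
orientation: [3.141, 0.002, 2.09]
contact_force: [-0.9, 0.1, 0.5]
grip_width: 1.002
grip_force: 0.0
```

jog_arm(
  commands=[
    [[0, 0, 0], 0, 1],
    [[0, 0, 0], 0, 1],
    [[0, 0, 0], 0, 1],
    [[0, 0, 0], 0, 1],
    [[0, 0, 0], 0, 1],
    [[0, 0, 0], 0, 1],
  ],
)

```text
time_s: 4.4
eef_pos: [432.2, -209.6, 4.5]
orientation: [-3.142, -0.0, 2.09]
contact_force: [-0.8, -0.1, 0.3]
grip_width: 0.403
grip_force: 0.0
```

jog_arm(
  commands=[
    [[0, 0, 0], 0, 1],
    [[0, 0, 0], 0, 1],
    [[0, 0, 0], 0, 1],
    [[0, 0, 0], 0, 1],
  ],
)

```text
time_s: 4.9
eef_pos: [432.2, -209.6, 4.5]
orientation: [3.142, -0.0, 2.09]
contact_force: [0.1, -0.7, 0.2]
grip_width: 0.015
grip_force: 0.0
```

jog_arm(
  commands=[
    [[0, 0, -0.05], 0, 1],
    [[0, 0, -0.15], 0, 1],
    [[0, 0, -0.2], 0, 1],
    [[0, 0, -0.2], 0, 1],
    [[0, 0, -0.2], 0, 1],
  ],
)

```text
time_s: 5.52
eef_pos: [432.0, -209.5, 207.2]
orientation: [3.141, 0.001, 2.09]
contact_force: [1.3, -0.5, -0.2]
grip_width: 0.002
grip_force: 0.0
```

jog_arm(
  commands=[
    [[0.129, 0.156, 0], 0, 1],
    [[0.129, 0.156, 0], 0, 1],
    [[0.129, 0.156, 0], 0, 1],
    [[0.129, 0.156, 0], 0, 1],
    [[0.129, 0.156, 0], 0, 1],
    [[0.129, 0.156, 0], 0, 1],
  ],
)

```text
time_s: 6.28
eef_pos: [539.7, 76.1, 205.6]
orientation: [3.141, 0.001, 2.09]
contact_force: [-0.3, -0.7, -1.1]
grip_width: 0.003
grip_force: 0.0
```

jog_arm(
  commands=[
    [[0, 0, 0], -0.028, 1],
    [[0, 0, 0], -0.028, 1],
    [[0, 0, 0], -0.028, 1],
    [[0, 0, 0], -0.028, 1],
    [[0, 0, 0], -0.028, 1],
    [[0, 0, 0], -0.028, 1],
    [[0, 0, 0], 0, 1],
    [[0, 0, 0], 0, 1],
  ],
)

```text
time_s: 7.28
eef_pos: [539.4, 74.5, 205.0]
orientation: [-3.142, 0.0, -3.141]
contact_force: [0.5, 0.2, -0.3]
grip_width: 0.003
grip_force: 0.0
```

```bash
python3 w.py w2
```

```text
7.275 [539.35241379  74.45582307 204.9600224 ] [-3.14156860e+00  4.16084975e-04 -3.14109363e+00] [-6.77566428e-02  2.39178353e-01  1.52559883e+00  4.46447729e-06
  1.37639872e+00 -1.63905285e+00]
```

View pics/w2.png

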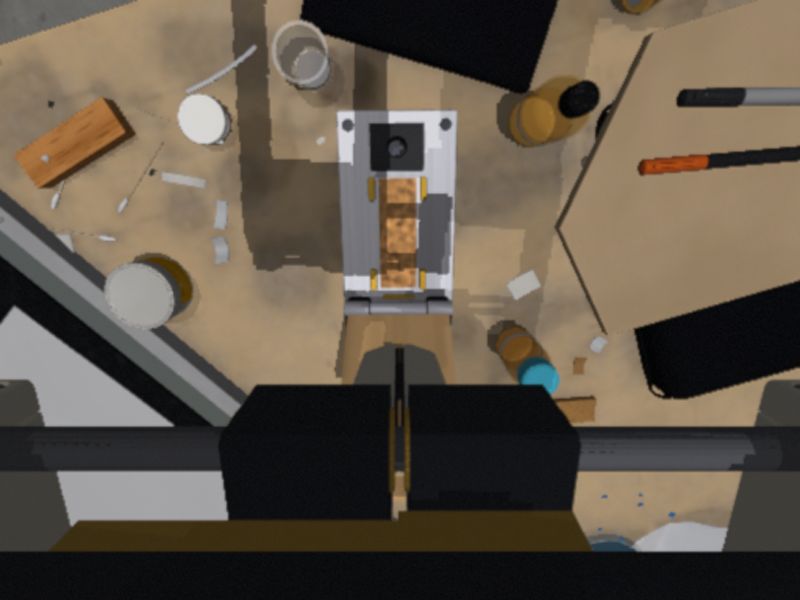

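The wrist view shows the fingers shut and empty, and the bar still on the bench at (75,143). The jig is clear: block hole at (397,148) and lips at (372,188), (423,188), (374,280), (422,278). I'll locate the bar and jig and find out why the grasp missed.

```bash
cat > j.py <<'E'
from h import *
np.set_printoptions(precision=1,suppress=True)
i=np.load("w2.npy");p=np.load("w2_p.npy");c=cam("wrist",dict(eef_pos=p[:3],orientation=p[3:]))
h=cv2.cvtColor(i,cv2.COLOR_RGB2HSV).astype(int)
def rep(n,m,roi,z,amin=15):
    for q in blobs(m,roi,amin):
        r=cv2.minAreaRect(q);P=np.array([onz(c,a,z)[:2] for a in cv2.boxPoints(r)])
        M=cv2.moments(q);print(n,np.array(r[0]),"area",cv2.contourArea(q),P.round(1).tolist(),P.mean(0),"cen",onz(c,(M['m10']/M['m00'],M['m01']/M['m00']),z)[:2])
rep("bar",(h[...,1]>150)&(h[...,0]<18),(5,55,90,125),17,60)
rep("brass",(h[...,0]>20)&(h[...,0]<32)&(h[...,1]>150),(225,105,285,195),19,5)
rep("block",h[...,2]<70,(230,74,277,112),40,100)
rep("bolts",h[...,2]<90,(216,72,230,86),12,5);rep("bolts",h[...,2]<90,(279,72,292,86),12,5)
rep("hole",h[...,2]<25,(245,85,262,104),40,3)
rep("hinge",(h[...,1]<30)&(h[...,2]>90)&(h[...,2]<200),(216,188,295,204),45,30)
t=h[72:200,200:300,2]
for y in (90,120,170): print(y,[(x,h[y,x,1],h[y,x,2]) for x in list(range(212,222))+list(range(286,296))])
E
python3 j.py
```

```text
bar [47.1 91.9] area 1975.5 [[441.4, -257.5], [393.9, -168.1], [424.6, -152.1], [474.5, -243.0]] [ 433.6 -205.2] cen [ 432.4 -204. ]
brass [237.  120.5] area 22.5 [[478.4, 47.9], [461.2, 48.2], [461.2, 50.9], [478.4, 50.6]] [469.8  49.4] cen [469.4  49.5]
brass [270.  178.5] area 21.5 [[543.0, 94.3], [543.0, 97.2], [559.3, 97.5], [559.3, 94.6]] [551.2  95.9] cen [550.9  95.9]
brass [271.  120.5] area 14.5 [[461.2, 94.5], [461.2, 97.2], [478.4, 97.5], [478.4, 94.8]] [469.8  96. ] cen [470.2  95.5]
brass [254.5 189.5] area 14.0 [[566.9, 60.9], [566.9, 85.9], [568.4, 85.9], [568.4, 60.9]] [567.7  73.4] cen [567.6  72.7]
brass [239.  178.5] area 12.0 [[543.0, 49.6], [543.0, 52.4], [559.4, 52.2], [559.4, 49.3]] [551.2  50.9] cen [551.7  50.2]
block [253.5  94. ] area 919.5 [[419.6, 51.7], [419.6, 92.7], [455.3, 93.3], [455.3, 51.0]] [437.5  72.2] cen [437.2  71.4]
bolts [221.7  79.4] area 12.5 [[418.6, 25.7], [413.0, 27.9], [414.6, 33.1], [420.2, 30.9]] [416.6  29.4] cen [416.8  29.5]
bolts [284.8  78.8] area 21.5 [[416.1, 108.9], [411.1, 114.1], [415.4, 118.9], [420.4, 113.7]] [415.8 113
[... 1715 characters left out ...]
nt64(80), np.int64(89)), (213, np.int64(81), np.int64(88)), (214, np.int64(78), np.int64(88)), (215, np.int64(79), np.int64(87)), (216, np.int64(77), np.int64(86)), (217, np.int64(78), np.int64(85)), (218, np.int64(70), np.int64(84)), (219, np.int64(23), np.int64(90)), (220, np.int64(11), np.int64(115)), (221, np.int64(11), np.int64(121)), (286, np.int64(11), np.int64(117)), (287, np.int64(10), np.int64(156)), (288, np.int64(10), np.int64(205)), (289, np.int64(6), np.int64(181)), (290, np.int64(68), np.int64(158)), (291, np.int64(87), np.int64(170)), (292, np.int64(87), np.int64(172)), (293, np.int64(88), np.int64(171)), (294, np.int64(86), np.int64(171)), (295, np.int64(88), np.int64(171))]
```

```bash
python3 - <<'E'
from h import *
i=cams.capture("top");c=cam("top")
np.save("top1.npy",i);a=np.load("top0.npy")
d=cv2.absdiff(a,i)[200:238,278:325].max(2);print((d>30).sum())
h=cv2.cvtColor(i,cv2.COLOR_RGB2HSV).astype(int)
for q in blobs((h[...,1]>125)&(h[...,2]>60),(275,200,324,238),40):
    r=cv2.minAreaRect(q);P=np.array([onz(c,p,17)[:2] for p in cv2.boxPoints(r)]);print(r,P.round(1).tolist(),P.mean(0))
E
```

```text
0
((299.0000305175781, 219.00003051757812), (9.838699340820312, 32.199378967285156), 63.43495178222656) [[420.2, -163.1], [464.1, -247.0], [438.5, -259.8], [394.9, -176.1]] [ 429.41771059 -211.50698624]
```

The bar never moved and nothing resisted the fingers, although the positions agree. I'll return to the bar, lower, and look before closing.

jog_arm(
  commands=[
    [[0, 0, 0], 0.028, 0],
    [[0, 0, 0], 0.028, 0],
    [[0, 0, 0], 0.028, 0],
    [[0, 0, 0], 0.028, 0],
    [[0, 0, 0], 0.028, 0],
    [[0, 0, 0], 0.028, 0],
  ],
)

```text
time_s: 8.12
eef_pos: [539.3, 74.4, 204.5]
orientation: [-3.141, -0.0, 2.082]
contact_force: [-0.5, -0.3, -0.1]
grip_width: 0.602
grip_force: 0.0
```

jog_arm(
  commands=[
    [[-0.129, -0.156, 0], 0, 0],
    [[-0.129, -0.156, 0], 0, 0],
    [[-0.129, -0.156, 0], 0, 0],
    [[-0.129, -0.156, 0], 0, 0],
    [[-0.129, -0.156, 0], 0, 0],
    [[-0.129, -0.156, 0], 0, 0],
    [[0, 0, 0.1], 0, 0],
    [[0, 0, 0.2], 0, 0],
  ],
)

```text
time_s: 9.12
eef_pos: [433.6, -212.0, 130.6]
orientation: [3.139, 0.005, 2.086]
contact_force: [0.4, -0.4, -0.4]
grip_width: 0.999
grip_force: 0.0
```

jog_arm(
  commands=[
    [[0, 0, 0.2], 0, 0],
    [[0, 0, 0.2], 0, 0],
    [[0, 0, 0.08], 0, 0],
    [[0, 0, 0.02], 0, 0],
    [[0, 0, 0], 0, 0],
  ],
)

```text
time_s: 9.75
eef_pos: [432.7, -210.0, 5.0]
orientation: [3.141, 0.001, 2.089]
contact_force: [0.8, -0.3, 0.8]
grip_width: 0.998
grip_force: 0.0
```

```bash
python3 w.py w3; python3 - <<'E'
from h import *
s=cams.capture("scene");np.save("s3.npy",s)
a=cv2.resize(s[120:240,230:390,::-1],(600,450),interpolation=cv2.INTER_CUBIC)[:, :400]
b=cv2.resize(np.load("w3.npy")[:,:,::-1],(400,300));W=np.zeros((450,800,3),np.uint8);W[:,:400]=a;W[:300,400:]=b
cv2.imwrite("pics/c3.png",W)
E
```

```text
9.75 [ 432.65104424 -209.96845297    4.9792178 ] [3.14135658e+00 6.29063123e-04 2.08935789e+00] [-6.84304527e-01  3.52121105e-01  1.92975238e+00 -7.91138038e-06
  8.59047297e-01 -1.20286100e+00]
```

View pics/c3.png

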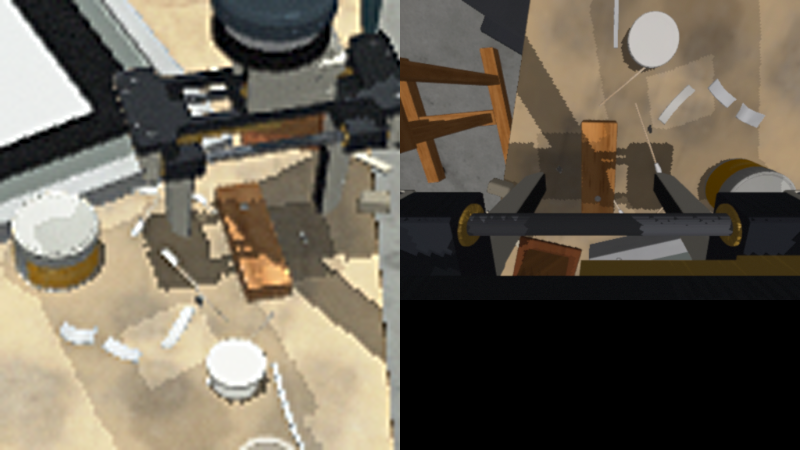

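The scene crop shows the fingers straddling the bar, with the tips seeming to stop short of the bench: tip at crop (185,232), shadow at (185,260). I'll creep down and feel for the bench.

jog_arm(
  commands=[
    [[0, 0, 0.012], 0, 0],
    [[0, 0, 0], 0, 0],
    [[0, 0, 0], 0, 0],
  ],
)

```text
time_s: 10.22
eef_pos: [432.4, -209.7, 1.8]
orientation: [3.141, 0.0, 2.09]
contact_force: [0.1, 0.9, -0.5]
grip_width: 0.999
grip_force: 0.0
```

```bash
python3 - <<'E'
from h import *
np.set_printoptions(precision=1,suppress=True)
s=bot.state();print(s['eef_pos'],s['contact_force'],s['ft_torque'])
ct=cam("top");cs=cam("scene")
# where the fingertips should show in the scene picture if TCP is right
R=Ro.from_euler('xyz',s['orientation']).as_matrix()
for dy in(-46,46):
    P=np.array(s['eef_pos'])+R@[0,dy,0];print(proj(cs,P), (proj(cs,P)-[230,120])*3.75)
for P in ([441,-258,0],[472,-243,17],[394,-172,17]):print(P,(proj(cs,np.array(P,float))-[230,120])*3.75)
E
```

```text
[ 432.4 -209.7    1.8] [ 0.1  0.9 -0.5] [ 0.  -0.1 -0. ]
[312.9 183. ] [310.9 236.1]
[279.9 188.4] [187.3 256.6]
[441, -258, 0] [254.2 197.9]
[472, -243, 17] [209.3 187.2]
[394, -172, 17] [290.8 283.9]
```

The open fingertips show about 20 mm higher than the reported TCP would put them. The earlier grasp passed over the bar, so I'll creep lower with force checks.

jog_arm(
  commands=[
    [[0, 0, 0.012], 0, 0],
    [[0, 0, 0.012], 0, 0],
    [[0, 0, 0], 0, 0],
  ],
)

```text
time_s: 10.6
eef_pos: [431.9, -209.4, -4.9]
orientation: [-3.141, -0.001, 2.09]
contact_force: [-0.8, -0.6, 0.4]
grip_width: 1.003
grip_force: 0.0
```

jog_arm(
  commands=[
    [[0, 0, 0.012], 0, 0],
    [[0, 0, 0], 0, 0],
  ],
)

```text
time_s: 10.85
eef_pos: [432.0, -209.5, -7.8]
orientation: [-3.141, -0.001, 2.09]
contact_force: [-0.7, 0.6, -0.2]
grip_width: 0.999
grip_force: 0.0
```

jog_arm(
  commands=[
    [[0, 0, 0.012], 0, 0],
    [[0, 0, 0], 0, 0],
  ],
)

```text
time_s: 11.1
eef_pos: [432.1, -209.5, -10.7]
orientation: [-3.141, -0.0, 2.09]
contact_force: [-0.3, 0.3, 0.1]
grip_width: 0.995
grip_force: 0.0
```

jog_arm(
  commands=[
    [[0, 0, 0.01], 0, 0],
    [[0, 0, 0], 0, 0],
  ],
)

```text
time_s: 11.35
eef_pos: [432.1, -209.5, -13.2]
orientation: [-3.141, -0.0, 2.09]
contact_force: [-0.1, 1.4, -1.0]
grip_width: 1.0
grip_force: 0.0
```

jog_arm(
  commands=[
    [[0, 0, 0.008], 0, 0],
    [[0, 0, 0], 0, 0],
  ],
)

```text
time_s: 11.6
eef_pos: [432.1, -209.6, -15.1]
orientation: [-3.141, -0.0, 2.09]
contact_force: [-0.2, -0.2, -0.2]
grip_width: 0.998
grip_force: 0.0
```

jog_arm(
  commands=[
    [[0, 0, 0.006], 0, 0],
    [[0, 0, 0], 0, 0],
  ],
)

```text
time_s: 11.85
eef_pos: [432.1, -209.6, -16.6]
orientation: [-3.142, -0.0, 2.09]
contact_force: [0.4, -0.2, 0.3]
grip_width: 1.0
grip_force: 0.0
```

jog_arm(
  commands=[
    [[0, 0, 0], 0, 1],
    [[0, 0, 0], 0, 1],
    [[0, 0, 0], 0, 1],
    [[0, 0, 0], 0, 1],
    [[0, 0, 0], 0, 1],
    [[0, 0, 0], 0, 1],
    [[0, 0, 0], 0, 1],
    [[0, 0, 0], 0, 1],
  ],
)

```text
time_s: 12.85
eef_pos: [432.2, -209.6, -16.5]
orientation: [-3.142, -0.0, 2.09]
contact_force: [0.1, 0.7, 0.9]
grip_width: 0.333
grip_force: 30.0
```

The bar is held at 31 mm with 30 N. Offset to carry forward: bar underside at 0 corresponds to a reported z of -16.5. The jig pocket is at about (510.6, 72.7) with yaw 0.01. I'll lift, carry, turn and then check.

jog_arm(
  commands=[
    [[0, 0, -0.03], 0, 1],
    [[0, 0, -0.12], 0, 1],
    [[0, 0, -0.18], 0, 1],
    [[0, 0, -0.18], 0, 1],
    [[0, 0, -0.15], 0, 1],
  ],
)

```text
time_s: 13.48
eef_pos: [432.3, -209.7, 150.8]
orientation: [3.141, 0.001, 2.09]
contact_force: [-0.7, 0.2, -1.6]
grip_width: 0.339
grip_force: 30.0
```

jog_arm(
  commands=[
    [[0.1375, 0.1388, 0], 0, 1],
    [[0.1375, 0.1388, 0], 0, 1],
    [[0.1375, 0.1388, 0], 0, 1],
    [[0.1375, 0.1388, 0], 0, 1],
    [[0.1375, 0.1388, 0], 0, 1],
    [[0.1375, 0.1388, 0], 0, 1],
  ],
)

```text
time_s: 14.22
eef_pos: [510.7, 74.4, 149.0]
orientation: [3.141, 0.0, 2.09]
contact_force: [1.1, 0.5, -0.8]
grip_width: 0.337
grip_force: 30.0
```

jog_arm(
  commands=[
    [[0, 0, 0], -0.0282, 1],
    [[0, 0, 0], -0.0282, 1],
    [[0, 0, 0], -0.0282, 1],
    [[0, 0, 0], -0.0282, 1],
    [[0, 0, 0], -0.0282, 1],
    [[0, 0, 0], -0.0282, 1],
    [[0, 0, 0], 0, 1],
    [[0, 0, 0], 0, 1],
  ],
)

```text
time_s: 15.22
eef_pos: [510.5, 72.7, 148.7]
orientation: [3.142, -0.0, -3.134]
contact_force: [0.4, 0.3, -0.7]
grip_width: 0.337
grip_force: 30.0
```

```bash
python3 w.py w4
```

```text
15.225 [510.54757037  72.74830251 148.65505345] [ 3.14154196e+00 -1.99928889e-05 -3.13360200e+00] [-7.50403300e-02  2.30519000e-01  1.67966393e+00  5.18111992e-05
  1.23143386e+00 -1.65384456e+00]
```

View pics/w4.png

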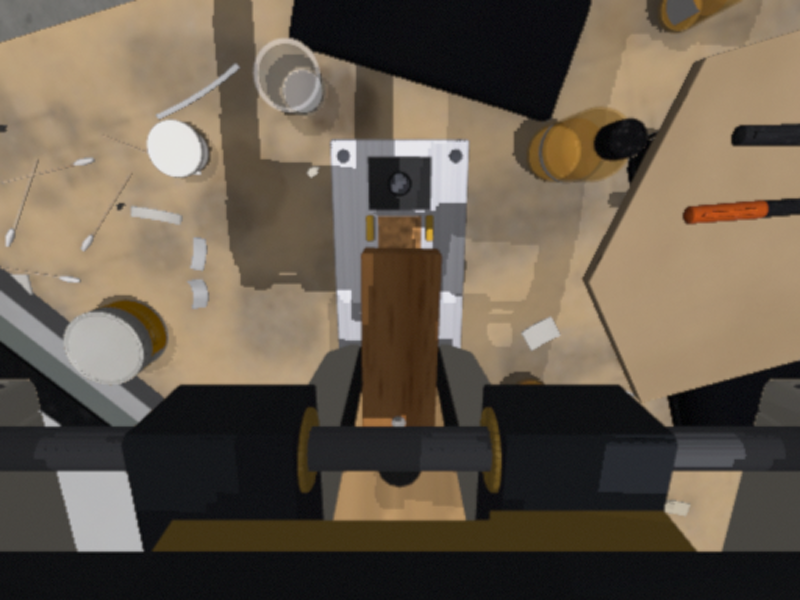

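The wrist view shows the bar straight in the fingers, its near end at row 250, lined up with the pocket and the block hole at (399,184). A quick numeric check of the bar's end and the block, then lower.

```bash
sed -e 's/w2/w4/g' -e '/^rep\|^for y\|^ for\|^t=/d' j.py > j4.py; cat >> j4.py <<'E'
for a in((362,250),(440,250)): print("bar end",onz(c,np.array(a)/1.5625,148.7+33.5))
rep("brass",(h[...,0]>20)&(h[...,0]<32)&(h[...,1]>150),(225,130,285,160),19,5)
rep("block",h[...,2]<70,(230,96,280,138),40,100)
rep("boltL",h[...,2]<90,(213,93,228,106),12,5);rep("boltR",h[...,2]<90,(284,93,299,106),12,5)
E
sed -i '/^for y/d' j4.py; python3 j4.py
```

```text
bar end [461.3  58.1 182.2]
bar end [461.   88.1 182.2]
brass [274.5 145.5] area 40.0 [[460.1, 93.4], [460.1, 97.0], [477.8, 97.5], [477.8, 93.9]] [468.9  95.4] cen [468.9  95.4]
brass [236.5 145.5] area 39.0 [[460.4, 48.3], [460.4, 51.9], [478.2, 51.7], [478.2, 48.1]] [469.3  50. ] cen [469.5  49.9]
block [255.  117.5] area 1220.5 [[419.9, 51.4], [419.6, 92.1], [454.2, 93.0], [454.5, 51.0]] [437.1  71.9] cen [436.4  71.7]
boltR [291.   99.5] area 24.0 [[413.5, 110.1], [413.5, 117.1], [419.0, 117.4], [419.0, 110.4]] [416.2 113.7] cen [416.1 113.9]
```

jog_arm(
  commands=[
    [[0, 0.001, 0.15], 0, 1],
    [[0, 0, 0.2], 0, 1],
    [[0, 0, 0.13], 0, 1],
    [[0, 0, 0.06], 0, 1],
    [[0, 0, 0.03], 0, 1],
    [[0, 0, 0.025], 0, 1],
    [[0, 0, 0.012], 0, 1],
    [[0, 0, 0], 0, 1],
  ],
)

```text
time_s: 16.27
eef_pos: [511.0, 72.9, -2.8]
orientation: [-3.141, 0.001, -3.13]
contact_force: [0.8, 1.2, -0.8]
grip_width: 0.336
grip_force: 30.0
```

jog_arm(
  commands=[
    [[0, 0, 0.004], 0, 1],
    [[0, 0, 0], 0, 1],
  ],
)

```text
time_s: 16.52
eef_pos: [510.8, 73.0, -4.0]
orientation: [-3.142, 0.0, -3.13]
contact_force: [1.3, 0.4, -0.5]
grip_width: 0.339
grip_force: 30.0
```

jog_arm(
  commands=[
    [[0, 0, 0], 0, 0.4],
    [[0, 0, 0], 0, 0.4],
    [[0, 0, -0.05], 0, 0.4],
    [[0, 0, -0.15], 0, 0.4],
    [[0, 0, -0.2], 0, 0.4],
    [[0, 0, -0.2], 0, 0.4],
    [[0, 0, -0.2], 0, 1],
    [[0, 0, -0.2], 0, 1],
  ],
)

```text
time_s: 17.52
eef_pos: [510.3, 73.0, 248.6]
orientation: [-3.141, 0.001, -3.13]
contact_force: [0.2, -0.5, 0.1]
grip_width: 0.432
grip_force: 0.0
```

```bash
python3 - <<'E'
from h import *
np.set_printoptions(precision=1,suppress=True)
ct,cs=cam("top"),cam("scene")
for a,b in (((198.8,122),(162.5,207)),((182,122),(153.3,223.6)),((216.5,122),(171.8,190.9))): print(tri(ct,a,cs,b))
t=cams.capture("top");s=cams.capture("scene");np.save("top5.npy",t);np.save("s5.npy",s)
w=np.zeros((500,800,3),np.uint8);w[:500,:300]=cv2.resize(t[130:230,170:230,::-1],(300,500));w[:500,300:]=cv2.resize(s[180:300,150:270,::-1],(500,500))
cv2.imwrite("pics/c5.png",w);print(bot.state()['eef_pos'])
E
```

```text
(array([669.5,  71.5, 159.6]), np.float64(0.8308766592283934))
(array([669.7, 116.7, 157.8]), np.float64(0.22915936905543446))
(array([669.5,  24.1, 160.3]), np.float64(2.0627815370535028))
[513.8  72.8 252.9]
```

View pics/c5.png

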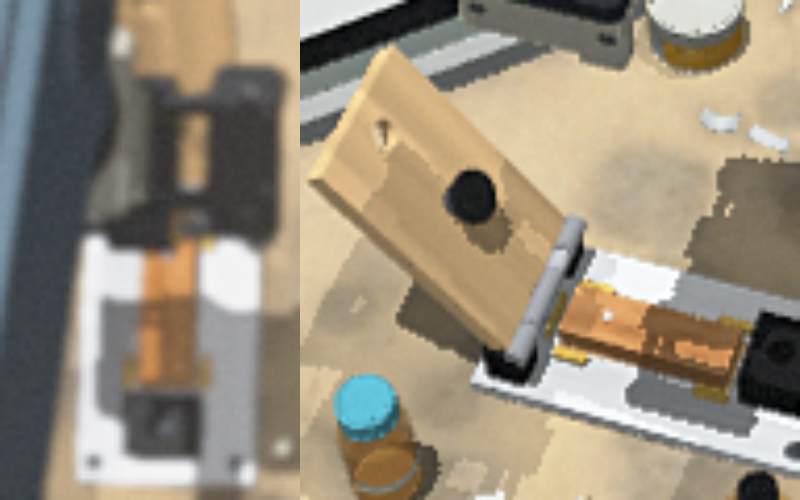

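The bar lies flat between the lips (c5 right, at (650,335)), and the lid is still open at its stop. I'll go behind the lid with the fingers shut.

jog_arm(
  commands=[
    [[-0.18, 0, 0], 0, 1],
    [[-0.18, 0, 0], 0, 1],
    [[-0.18, 0, 0], 0, 1],
    [[-0.18, 0, 0], 0, 1],
    [[-0.18, 0, 0], 0, 1],
    [[0, 0, 0], 0, 1],
    [[0, 0, 0], 0, 1],
  ],
)

```text
time_s: 18.5
eef_pos: [734.7, 75.6, 245.1]
orientation: [3.141, -0.002, -3.13]
contact_force: [-0.5, -0.4, 0.7]
grip_width: 0.004
grip_force: 0.0
```

jog_arm(
  commands=[
    [[0, 0, 0.12], 0, 1],
    [[0, 0, 0.2], 0, 1],
    [[0, 0, 0.14], 0, 1],
    [[0, 0, 0.04], 0, 1],
    [[0, 0, 0], 0, 1],
  ],
)

```text
time_s: 19.12
eef_pos: [735.3, 75.6, 122.1]
orientation: [-3.142, 0.001, -3.13]
contact_force: [0.4, 0.1, 0.5]
grip_width: 0.007
grip_force: 0.0
```

jog_arm(
  commands=[
    [[0.06, 0, 0], 0, 1],
    [[0.06, 0, 0], 0, 1],
    [[0.06, 0, 0], 0, 1],
    [[0.06, 0, 0], 0, 1],
    [[0.06, 0, 0], 0, 1],
  ],
)

```text
time_s: 19.75
eef_pos: [664.6, 74.5, 126.0]
orientation: [-3.141, 0.012, -3.13]
contact_force: [4.4, -0.4, 3.3]
grip_width: 0.009
grip_force: 2.1
```

jog_arm(
  commands=[
    [[0.06, 0, 0], 0, 1],
    [[0.06, 0, 0], 0, 1],
    [[0.06, 0, 0], 0, 1],
  ],
)

```text
time_s: 20.12
eef_pos: [618.0, 74.0, 124.8]
orientation: [-3.141, 0.008, -3.13]
contact_force: [1.8, 0.8, 0.4]
grip_width: 0.006
grip_force: 0.9
```

jog_arm(
  commands=[
    [[0.08, 0, 0], 0, 1],
    [[0.08, 0, 0], 0, 1],
    [[0.08, 0, 0], 0, 1],
    [[0.08, 0, 0], 0, 1],
  ],
)

```text
time_s: 20.62
eef_pos: [537.4, 73.1, 124.0]
orientation: [-3.141, 0.007, -3.13]
contact_force: [1.0, -0.2, -0.4]
grip_width: 0.005
grip_force: 0.5
```

jog_arm(
  commands=[
    [[0.08, 0, 0], 0, 1],
    [[0.08, 0, 0], 0, 1],
    [[0.06, 0, 0], 0, 1],
  ],
)

```text
time_s: 21.0
eef_pos: [481.4, 72.6, 123.2]
orientation: [-3.141, 0.005, -3.13]
contact_force: [0.2, -0.2, -0.3]
grip_width: 0.006
grip_force: 0.1
```

jog_arm(
  commands=[
    [[0.06, 0, 0], 0, 1],
    [[0, 0, -0.12], 0, 0.5],
    [[0, 0, -0.2], 0, 0.3],
  ],
)

```text
time_s: 21.38
eef_pos: [464.0, 72.5, 200.8]
orientation: [3.141, -0.003, -3.13]
contact_force: [0.8, 0.2, 0.6]
grip_width: 0.172
grip_force: 0.0
```

jog_arm(
  commands=[
    [[0.017, -0.207, 0], 0, 0.3],
    [[0.017, -0.207, 0], 0, 0.3],
    [[0.017, -0.207, 0], 0, 0.3],
    [[0.017, -0.207, 0], 0, 0.3],
    [[0.017, -0.207, 0], 0, 0.3],
    [[0.017, -0.207, 0], 0, 0.3],
    [[0.017, -0.207, 0], 0, 0.3],
    [[0.017, -0.207, 0], 0, 0.3],
  ],
)

```text
time_s: 22.38
eef_pos: [436.0, -343.7, 201.4]
orientation: [-3.141, 0.001, -3.13]
contact_force: [0.7, 0.3, -0.0]
grip_width: 0.702
grip_force: 0.0
```

jog_arm(
  commands=[
    [[0, 0, 0], 0.028, 0.3],
    [[0, 0, 0], 0.028, 0.3],
    [[0, 0, 0], 0.028, 0.3],
    [[0, 0, 0], 0.028, 0.3],
    [[0, 0, 0], 0.028, 0.3],
    [[0, 0, 0], 0.028, 0.3],
    [[0, 0, 0], 0.028, 0.3],
    [[0, 0, 0], 0.028, 0.3],
  ],
)

```text
time_s: 23.38
eef_pos: [436.3, -341.9, 201.2]
orientation: [3.141, 0.001, 1.74]
contact_force: [-0.3, 0.0, 0.0]
grip_width: 0.696
grip_force: 0.0
```

jog_arm(
  commands=[
    [[0, 0, 0], 0.028, 0.3],
    [[0, 0, 0], 0, 0.3],
    [[0, 0, 0], 0, 0.3],
  ],
)

```text
time_s: 23.75
eef_pos: [436.4, -341.9, 201.0]
orientation: [3.141, 0.0, 1.573]
contact_force: [0.2, -0.3, -0.5]
grip_width: 0.699
grip_force: 0.0
```

```bash
python3 w.py w6; python3 - <<'E'
from h import *
i=np.load("w6.npy")[:,:,::-1];s=cams.capture("scene");t=cams.capture("top");np.save("s6.npy",s);np.save("top6.npy",t)
w=np.zeros((600,800,3),np.uint8);w[:384,:512]=i;w[384:,:288]=cv2.resize(s[228:300,180:276,::-1],(288,216));w[:400,512:]=cv2.resize(t[150:235,175:236,::-1],(288,400))
cv2.imwrite("pics/c6.png",w)
E
```

```text
23.75 [ 436.37999797 -341.89592702  200.99674973] [3.14136570e+00 2.59257881e-04 1.57304314e+00] [-8.65815287e-01  2.59602460e-01  1.50830073e+00  5.73396547e-06
  1.37334495e+00 -8.68063249e-01]
```

View pics/c6.png

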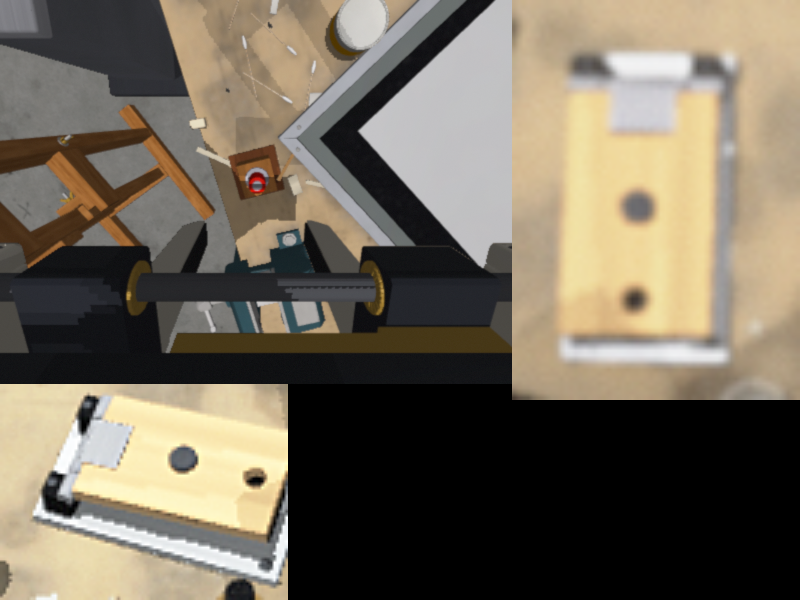

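The lid has fallen onto the bar (c6, top view at right) and its hole is visible. The wrist view has the red knob at (257,183), clear on both finger sides.

```bash
python3 - <<'E'
from h import *
np.set_printoptions(precision=1,suppress=True)
i=np.load("w6.npy");p=np.load("w6_p.npy");c=cam("wrist",dict(eef_pos=p[:3],orientation=p[3:]))
h=cv2.cvtColor(i,cv2.COLOR_RGB2HSV).astype(int)
m=((h[...,0]<8)|(h[...,0]>170))&(h[...,1]>165)&(h[...,2]>80)
for q in blobs(m,(235,155,282,205),10):
    (u,v),r=cv2.minEnclosingCircle(q);print(cv2.boundingRect(q),(u,v),r,[onz(c,(u,v),z)[:2] for z in(62,70,80)])
m=(h[...,1]<60)&(h[...,2]>110)
for q in blobs(m,(242,160,274,195),5): print("collar",cv2.boundingRect(q),cv2.minEnclosingCircle(q))
m=(h[...,1]>140)&(h[...,0]<18)
for q in blobs(m,(225,140,290,205),100):
    r=cv2.minAreaRect(q);P=np.array([onz(c,a,10)[:2] for a in cv2.boxPoints(r)]);print("stand",r,P.mean(0))
# pixel rows
for y in range(160,200,2): print(y,''.join('R' if ((a[0]<8 or a[0]>170) and a[1]>150) else ('g' if a[1]<70 else '.') for a in h[y,238:278]))
# lid hole in top/scene
t=cv2.cvtColor(np.load("top6.npy"),cv2.COLOR_RGB2HSV).astype(int);s=cv2.cvtColor(np.load("s6.npy"),cv2.COLOR_RGB2HSV).astype(int)
ct,cs=cam("top"),cam("scene")
for q in blobs(t[...,2]<110,(196,208,207,218),3): a=cv2.minEnclosingCircle(q)[0];print("hole top",a,onz(ct,a,58))
for q in blobs(s[...,2]<110,(258,253,270,266),3): a=cv2.minEnclosingCircle(q)[0];print("hole sc",a,onz(cs,a,58))
E
```

```text
(249, 173, 17, 20) (256.5, 183.0) 10.30786418914795 [array([ 439. , -347.9]), array([ 439., -346.]), array([ 438.9, -343.6])]
collar (245, 167, 24, 15) ((256.5, 178.0), 11.672718048095703)
collar (253, 181, 8, 3) ((256.5, 183.0), 3.5000998973846436)
stand ((256.29412841796875, 172.17648315429688), (45.11162567138672, 46.081764221191406), 75.96376037597656) [ 439.1 -345. ]
160 ........................................
162 ........................................
164 ........................................
166 ........................................
168 ..............gggggggggg................
170 ...........gggggggggggggggg.............
172 .........ggggggg......ggggggg...........
174 ........ggggg.RRRRRRRRRR.ggggg..........
176 .......ggggg.RRRRRRRRRRRR.ggggg.........
178 .......gggg.RRRRRRRRRRRRRRR.ggg.........
180 .......ggggRRRRRRRRRRRRRRRR.ggg.........
182 ........gg.RRRR.gggggg.RRRRRgg..........
184 .........g.RRR.gggggggg.RRR.g...........
186 ...........RRR.gggggggggRRRR............
188 ...........RRRR.ggggggg.RRR.............
190 ............RRRRR....RRRRRR.............
192 ..............RRRRRRRRR.................
194 ........................................
196 ........................................
198 ........................................
hole top (200.5, 213.5) [435.7  71.3  58. ]
hole sc (264.5, 259.5) [437.7  71.1  58. ]
```

jog_arm(
  commands=[
    [[-0.013, 0.011, 0.1], 0, 0.3],
    [[0, 0, 0.2], 0, 0.3],
    [[0, 0, 0.2], 0, 0.3],
    [[0, 0, 0.12], 0, 0.3],
    [[0, 0, 0.04], 0, 0.3],
    [[0, 0, 0.02], 0, 0.3],
    [[0, 0, 0], 0, 0.3],
  ],
)

```text
time_s: 24.78
eef_pos: [439.8, -345.8, 31.7]
orientation: [3.14, 0.001, 1.57]
contact_force: [0.7, -1.1, -0.4]
grip_width: 0.697
grip_force: 0.0
```

jog_arm(
  commands=[
    [[0, 0, 0], 0, 1],
    [[0, 0, 0], 0, 1],
    [[0, 0, 0], 0, 1],
    [[0, 0, 0], 0, 1],
    [[0, 0, 0], 0, 1],
    [[0, 0, 0], 0, 1],
  ],
)

```text
time_s: 25.52
eef_pos: [439.1, -345.1, 30.8]
orientation: [-3.142, -0.0, 1.57]
contact_force: [0.5, 0.2, 1.0]
grip_width: 0.229
grip_force: 30.0
```

jog_arm(
  commands=[
    [[0, 0, -0.05], 0, 1],
    [[0, 0, -0.1], 0, 1],
    [[0, 0, -0.15], 0, 1],
    [[0, 0, -0.1], 0, 1],
  ],
)

```text
time_s: 26.02
eef_pos: [439.6, -345.6, 133.2]
orientation: [3.14, 0.002, 1.57]
contact_force: [0.3, 0.1, -1.1]
grip_width: 0.23
grip_force: 30.0
```

jog_arm(
  commands=[
    [[0.208, -0.001, 0], 0, 1],
    [[0.208, -0.001, 0], 0, 1],
    [[0.208, -0.001, 0], 0, 1],
    [[0.208, -0.001, 0], 0, 1],
    [[0.208, -0.001, 0], 0, 1],
    [[0.208, -0.001, 0], 0, 1],
    [[0.208, -0.001, 0], 0, 1],
    [[0.208, -0.001, 0], 0, 1],
  ],
)

```text
time_s: 27.02
eef_pos: [437.7, 72.5, 131.7]
orientation: [3.14, 0.0, 1.569]
contact_force: [1.2, -0.2, -0.8]
grip_width: 0.229
grip_force: 30.0
```

jog_arm(
  commands=[
    [[0, 0, 0], 0, 1],
    [[0, 0, 0], 0, 1],
    [[0, 0, 0], 0, 1],
  ],
)

```text
time_s: 27.4
eef_pos: [437.9, 69.6, 131.0]
orientation: [3.141, 0.0, 1.568]
contact_force: [-0.2, 0.3, -0.6]
grip_width: 0.227
grip_force: 30.0
```

```bash
python3 w.py w7; python3 - <<'E'
from h import *
np.set_printoptions(precision=1,suppress=True)
i=np.load("w7.npy");p=np.load("w7_p.npy");c=cam("wrist",dict(eef_pos=p[:3],orientation=p[3:]))
s=cams.capture("scene");t=cams.capture("top");np.save("s7.npy",s);np.save("top7.npy",t)
h=cv2.cvtColor(i,cv2.COLOR_RGB2HSV).astype(int)
z0=p[2]-28.8
for q,n in((60,'mid'),(78,'top'),(43,'collar'),(0,'tip')): print(n,proj(c,[p[0],p[1],z0+q]))
print("lidhole",proj(c,[437,71.9,60]))
for y in range(150,275,4): print(y,''.join('R' if ((a[0]<8 or a[0]>170) and a[1]>150) else('#' if a[2]<60 else('g' if a[1]<70 else '.')) for a in h[y,215:297]))
w=np.zeros((600,800,3),np.uint8);w[:,:500]=cv2.resize(i[130:282,192:319,::-1],(500,600),interpolation=cv2.INTER_CUBIC);w[:450,500:]=cv2.resize(s[190:280,220:280,::-1],(300,450),interpolation=cv2.INTER_CUBIC);cv2.imwrite("pics/c7.png",w)
E
```

```text
27.4 [437.88160595  69.6032752  130.95498949] [3.14130849e+00 3.98634958e-04 1.56794898e+00] [-9.45992329e-02  1.19314825e-01  1.86587995e+00 -4.05277877e-04
  1.15607841e+00 -9.15887071e-02]
mid [254.2 235. ]
top [254.1 247.8]
collar [254.2 225. ]
tip [254.3 206. ]
lidhole [253.5 190.7]
150 ..........gggggggg................................................................
154 ...........ggggggg................................................................
158 ...........ggggggg................................................................
162 ...........ggggggg................................................................
166 ...........gggggggg...............................................................
170 ...........gggggggg...............................................................
174 ...........gggggggg...............................................................
178 ...........gggggggg...............................................................
182 ...........gggggggg...............................................................
186 ............ggggggg.....
[... 1272 characters left out ...]
gggg
246 ##gggggggggggggggg####RRRRRRRRR.ggggggggggggggggggRRRRRRRRR####gggggggggggggggg###
250 ###ggggggggggggggg####RRRRRRRR.ggggggggggggggggggggRRRRRRRR#####ggggggggggggggg###
254 ###gggggggggggggg######.RRRRRRR.ggggggggggggggggg.RRRRRRR.#######ggggggggggggg####
258 ###ggggggggggggg#######....RRRRRRRR..gggggggg.RRRRRRRR.....######ggggggggggggg####
262 ....gggggggggggg######..........RRRRRRRRRRRRRRRR...........#######gggggggggggg....
266 .....gggggggggg#######.....................................g#######gggggggggg.....
270 .....ggggggggg#######.......................................#######ggggggggg......
274 ..##############################################################################..
```

View pics/c7.png

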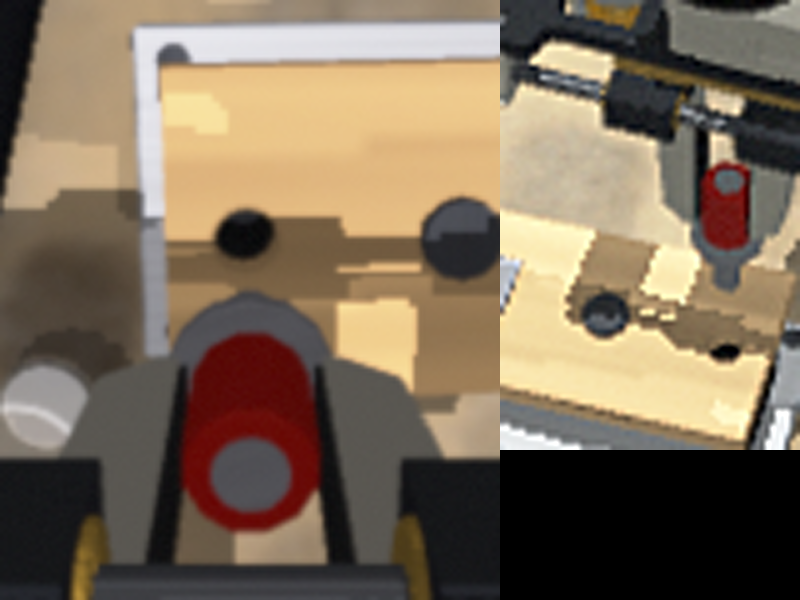

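The last view (c7) shows the knob and collar upright in the fingers, with the lid hole just ahead at crop (245,233). The scene part has the tip directly above the hole column, at (728,283) versus (725,350). I'll align and lower, watching the force.

jog_arm(
  commands=[
    [[0.014, -0.004, 0.05], 0, 1],
    [[0, 0, 0.08], 0, 1],
    [[0, 0, 0.03], 0, 1],
    [[0, 0, 0], 0, 1],
    [[0, 0, 0], 0, 1],
  ],
)

```text
time_s: 28.18
eef_pos: [437.0, 74.3, 91.1]
orientation: [3.141, 0.0, 1.57]
contact_force: [0.6, 1.0, -0.7]
grip_width: 0.231
grip_force: 30.0
```

```bash
python3 - <<'E'
from h import *
np.set_printoptions(precision=1,suppress=True)
st=bot.state();p=st['eef_pos'];print(p)
s=cams.capture("scene");i=cams.capture("wrist");np.save("s8.npy",s);np.save("w8.npy",i)
cs=cam("scene");c=cam("wrist",st)
print("scene tip,hole exp",proj(cs,p-[0,0,28.8]),proj(cs,[437.8,71.9,61]),"wr knobtop",proj(c,p+[0,0,49.2]),"hole",proj(c,[437.8,71.9,61]))
g=cv2.cvtColor(s,cv2.COLOR_RGB2HSV)
print('V');print(g[246:268,252:276,2]);print('S');print(g[246:262,252:276,1])
h=cv2.cvtColor(i,cv2.COLOR_RGB2HSV).astype(int)
for y in range(180,264,3): print(y,''.join('R' if ((a[0]<8 or a[0]>170) and a[1]>150) else('#' if a[2]<60 else('g' if a[1]<70 else '.')) for a in h[y,215:297]))
E
```

```text
[437.   74.3  91.1]
scene tip,hole exp [264.4 259.7] [264.4 259.1] wr knobtop [254.2 247.8] hole [255.2 208.1]
V
[[252 254 255 255 136 123  53  88 105 109 108 108 112 110 113 113  85  97
  123 118 116 115 116 108]
 [251 252 255 255 178 146  88 106 109 107 110 109 111 112 112 114  86  92
  122 118 118 118 113 117]
 [252 252 255 255 188 143  99 108 103 107 109 111 114 110 108 113  78  94
  119 118 115 117 114 125]
 [253 254 255 255 195 125  95 106  92 108 111 111 111 112 109 113  87  98
  120 112 117 123 141 168]
 [254 255 255 203 182 169  95 102  95 110 114 112 113 111 111 113 107 112
  122 100 143 169 164 166]
 [255 255 255 207 191 204 106 101 106  91 117 110 113 109 108 115  90 105
   99  98 166 167 164 162]
 [255 255 185 175 181 191 143  99 101 102 112  92 101 100  94 108 104  99
  100 131 169 164 162 164]
 [255 255 139 121 125 130 137 117  97 100  97 101 100 101  99  98  96  96
  134 182 183 175 174 169]
 [109 114 118 125 127 131 132 138 115  98  99  95 100 101  99  98  91 114
  137 132 189 189 191 187]
 [124 123 124 126 130 124 128 129 132 142  85  92  92  93  96  96 142 142
  13
[... 4590 characters left out ...]
gggg
240 ggggggggggggggggggg####RRRRRRRRRRRRRRRRRRRRRRRRRRRRRRRRRRR####gggggggggggggggggggg
243 ggggggggggggggggggg####RRRRRRRRRRR.gggggggggggg.RRRRRRRRRRR####ggggggggggggggggggg
246 ##gggggggggggggggg####RRRRRRRRR.ggggggggggggggggggRRRRRRRRR####gggggggggggggggg###
249 ###ggggggggggggggg####RRRRRRRR.ggggggggggggggggggggRRRRRRRR#####ggggggggggggggg###
252 ###gggggggggggggg######RRRRRRR.ggggggggggggggggggg.RRRRRRRR#####ggggggggggggggg###
255 ###gggggggggggggg######..RRRRRRR.gggggggggggggggg.RRRRRR...######ggggggggggggg####
258 ###ggggggggggggg#######g...RRRRRRRR..gggggggg.RRRRRRRR.....######ggggggggggggg####
261 ...ggggggggggggg#######.......RRRRRRRRRRRRRRRRRRRR..........######gggggggggggg....
```

Tip and hole coincide in the scene view (centres at columns 264.6 and 264.9) and in the wrist view. I'll lower gently.

jog_arm(
  commands=[
    [[0, 0, 0.02], 0, 1],
    [[0, 0, 0.02], 0, 1],
    [[0, 0, 0.02], 0, 1],
  ],
)

```text
time_s: 28.65
eef_pos: [436.5, 74.3, 75.4]
orientation: [-3.141, -0.0, 1.57]
contact_force: [-0.4, 0.3, -1.8]
grip_width: 0.23
grip_force: 30.0
```

jog_arm(
  commands=[
    [[0, 0, 0.02], 0, 1],
    [[0, 0, 0.015], 0, 1],
    [[0, 0, 0], 0, 1],
  ],
)

```text
time_s: 29.02
eef_pos: [436.3, 74.3, 66.6]
orientation: [-3.141, -0.0, 1.57]
contact_force: [0.2, 0.3, -1.5]
grip_width: 0.229
grip_force: 30.0
```

jog_arm(
  commands=[
    [[0, 0, 0.016], 0, 1],
    [[0, 0, 0.012], 0, 1],
    [[0, 0, 0], 0, 1],
  ],
)

```text
time_s: 29.4
eef_pos: [436.4, 74.4, 59.7]
orientation: [-3.141, -0.0, 1.57]
contact_force: [-1.0, 0.2, -1.2]
grip_width: 0.229
grip_force: 30.0
```

jog_arm(
  commands=[
    [[0, 0, 0.012], 0, 1],
    [[0, 0, 0.012], 0, 1],
    [[0, 0, 0], 0, 1],
  ],
)

```text
time_s: 29.78
eef_pos: [436.4, 74.3, 53.7]
orientation: [-3.141, -0.0, 1.57]
contact_force: [0.3, -0.5, -1.1]
grip_width: 0.234
grip_force: 30.0
```

jog_arm(
  commands=[
    [[0, 0, 0.012], 0, 1],
    [[0, 0, 0.012], 0, 1],
    [[0, 0, 0], 0, 1],
  ],
)

```text
time_s: 30.15
eef_pos: [436.4, 74.4, 47.8]
orientation: [-3.141, -0.0, 1.57]
contact_force: [-1.0, -0.0, -0.5]
grip_width: 0.227
grip_force: 30.0
```

jog_arm(
  commands=[
    [[0, 0, 0.01], 0, 1],
    [[0, 0, 0.008], 0, 1],
    [[0, 0, 0], 0, 1],
  ],
)

```text
time_s: 30.52
eef_pos: [436.4, 74.4, 43.4]
orientation: [-3.141, -0.0, 1.57]
contact_force: [-1.8, 0.9, 2.5]
grip_width: 0.231
grip_force: 30.0
```

Contact is beginning (+2.5 N). I'll press on in small steps.

jog_arm(
  commands=[
    [[0, 0, 0.005], 0, 1],
    [[0, 0, 0], 0, 1],
    [[0, 0, 0], 0, 1],
  ],
)

```text
time_s: 30.9
eef_pos: [436.5, 74.4, 42.7]
orientation: [-3.141, 0.0, 1.57]
contact_force: [-4.3, -0.4, 8.5]
grip_width: 0.226
grip_force: 30.0
```

jog_arm(
  commands=[
    [[0, 0, 0.005], 0, 1],
    [[0, 0, 0], 0, 1],
    [[0, 0, 0], 0, 1],
  ],
)

```text
time_s: 31.28
eef_pos: [436.5, 74.3, 42.5]
orientation: [3.141, 0.0, 1.57]
contact_force: [-8.3, 0.9, 19.8]
grip_width: 0.231
grip_force: 30.0
```

jog_arm(
  commands=[
    [[0, 0, 0.004], 0, 1],
    [[0, 0, 0], 0, 1],
    [[0, 0, 0], 0, 1],
  ],
)

```text
time_s: 31.65
eef_pos: [436.6, 74.3, 42.4]
orientation: [3.141, 0.0, 1.57]
contact_force: [-11.1, -0.2, 31.1]
grip_width: 0.232
grip_force: 30.0
```

The pin stops hard at z = 42.4, against 42.8 predicted for home. I'll ease the push slightly and check the lid's edge height numerically.

jog_arm(
  commands=[
    [[0, 0, -0.003], 0, 1],
    [[0, 0, 0], 0, 1],
    [[0, 0, 0], 0, 1],
  ],
)

```text
time_s: 32.02
eef_pos: [436.5, 74.4, 42.5]
orientation: [3.141, 0.0, 1.57]
contact_force: [-7.7, -0.7, 22.2]
grip_width: 0.229
grip_force: 30.0
```

```bash
python3 - <<'E'
from h import *
np.set_printoptions(precision=1,suppress=True,linewidth=150)
cs=cam("scene");s=cams.capture("scene");np.save("s9.npy",s);old=np.load("s7.npy")
# lid's +y long side (y=72.5+45), at two x; height profile of brightness
for x in (430,450,480):
    y=72.2+45+(x-510)*.01
    zs=np.arange(24,80,4)
    for n,i in(("ajar",old),("now",s)):
        g=cv2.cvtColor(i,cv2.COLOR_RGB2GRAY).astype(np.float32)
        P=np.array([proj(cs,[x,y,z]) for z in zs],np.float32)
        print(x,n,cv2.remap(g,P[None,:,0],P[None,:,1],cv2.INTER_LINEAR)[0].astype(int))
print(zs)
st=bot.state();print(st['eef_pos'],st['contact_force'],st['ft_torque'],st['grip_force'],st['time_s'])
E
```

```text
430 ajar [168 123 119 124 122 120 121 125 125 109 205 227 227 226]
430 now [122 120 124 123 123 127 123 138 227 231 230 229 227 226]
450 ajar [154 112 117 122 119 119 125 126 118 137 203 228 228 228]
450 now [145 116 123 122 124 126 118 164 227 230 230 230 228 227]
480 ajar [192 130 114 119 118 114 127 129  96 175 221 228 228 228]
480 now [125 116 120 120 122 129 121 135 214 229 231 230 230 229]
[24 28 32 36 40 44 48 52 56 60 64 68 72 76]
[436.5  74.4  42.5] [-9.1 -0.5 22.9] [-0.1  1.5 -0. ] 30.01851260662079 32.075
```

The lid's top edge now sits at about z = 52–53 along its length (it was about 62 ajar), so it is fully shut under a 22 N push. Handing in.

```bash
python3 -c "
from bench import ticket
print(ticket.hand_in())"
```

```text
the job is handed in; nothing more can be done
None
```

I handed the job in at about 32 s: the bar lies flat in the pocket, the lid is fully shut, and the arm still holds the pin home by its knob, pressing with about 22 N; the first try at the bar closed above it on nothing, and the second held.

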